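Check a push gauge on the check beam

ROBOT

A 6-joint arm with a two-finger parallel gripper is mounted at the origin on a cart in front of the work surface, level with it; the furniture and walls round the work are solid. World frame = base frame: x ahead of the robot, y to its left, z up, the work surface at z = 0. Lengths are in mm, angles in degrees, forces in N, time in s.
With the tool pointing down it reaches from about 350 to 975 mm from the base axis. Payload 17.4 kg.
Tool frame: the origin (TCP) lies midway between the tips of the shut fingers; the grasp point (between the pads) lies 19 mm behind it (grasp_offset is the distance from the TCP to the grasp point, in mm); x points along the fingers, z is the direction in which the jaws open and shut, and the axes are right-handed (so a half turn about x gives the same grasp; the last joint's range is limited). The gripper opens to 85 mm and grips with 20 to 120 N. Pads are 22 mm wide; open, the fingers measure 114 mm over their backs; the gripper's body (76 mm by 85 mm) begins 54 mm behind the grasp point. The pads swing forward as they close: fully open they stand 13 mm farther back than shut.
Start: joints at [-68.113, 6.646, 82.598, -0, 90.757, -2.166], TCP at [275.107, -616.4, 231.303] pointing down, gripper open.
Joint ranges: [-162.19, 162.19], [-47.58, 125.68], [4.15, 143.07], [-65.23, 245.23], [0.69, 171.88], [-170.13, 170.13]. Speed limits (degrees/s): [108.29, 108.29, 127.2, 180, 180, 180].

INTERFACE

Orientations are given as [roll, pitch, yaw] about the fixed x, y, z axes, in that order (R = Rz(yaw) Ry(pitch) Rx(roll)).
In Python, from rig import get_state, camera, camera_model, sign_off, find_in, outline_of, place_of, grasp_offset gives the robot as it stands.
- The arm moves only by the tool carry_out, never from a script. Its argument "series" is one flat list of numbers, 5 for each row, row after row: the gripper command: -1 is fully open, 1 is shut, values between are in proportion, then the shift along the tool's x, y, z scaled (see below), then the turn about the tool's x scaled (see below). In form: [hand, tx, ty, tz, turn, hand, tx, ty, tz, turn, ...]. A call has 1 to 12 rows; each row is the pose to reach, as a shift and turn from the pose commanded when the call began, along the tool's axes at that moment; what a row does not reach only later rows make up. The controller multiplies each number of a shift by 200 mm and each number of a turn by pi/2 rad. A row lasts 1/10 s, in which the tool goes at most 50 mm and 8.59 degrees, less where a joint would pass 70% of its speed; a pose out of reach is approached as far as the arm can. A call with a number of a shift or a turn outside -1 to 1 is refused whole. A call with a gripper value outside its range is refused whole. The fingers move at their own pace and stop on an object; the grip force is fixed at half the most. Time passes only in rows, so rows that repeat a pose let the fingers close. It gives the time, the measured TCP pose, the force and the opening at its end, in the units of the state.
- get_state(): the state, without advancing time (a new reading comes with each control period).
- camera(name): name is "side" or "top"; returns the picture (400x640x3 uint8, blue, green, red); there is no depth.
- camera_model(name): a dict with "fx", "fy", "cx", "cy" (pixels), "dist_coeffs" ([k1, k2, p1, p2, k3] as OpenCV has them; the pictures are not rectified), "rvec" (rotation vector, rad) and "tvec" (3), from world to camera coordinates, as OpenCV has them. Camera axes: x right, y down, z forward; pixel columns grow to the right and rows downward; lengths in mm; the calibration is good to about 2 mm. A picture is of the moment at which its call begins. camera_model takes no time and is no camera call.
- sign_off(): hands the job in, once; it reports no verdict.
Trained networks look in the newest picture that a camera, given by its name, has taken for a name from the list of things; names that differ only in an ending like _2 or _b are one class to them, and where a whole thing is asked for, a point or a joint stands for the part that bears it (a point fixed in the world has none). Each returns a list of dicts, best first, with "confidence" (0 to 1); they miss things now and then, are a little off and sometimes report something else, mostly with a low value. They report only what shows in the picture. A call takes as long as a camera call.
- find_in(camera, query): "rect" ([left, top, width, height] in pixels, round what is visible of it).
- outline_of(camera, query): "region" (400x640 bool, what is visible of it) and "rect" ([left, top, width, height] in pixels, round what is visible of it).
- place_of(camera, query): "position" ([column, row] in pixels: a listed point, or the origin of a listed thing).
The state is a dict: "time_s": time; "qpos": joint angles; "qd": joint speeds; "tau": joint torques, N m; "ee_pos": TCP position; "tool_rot": TCP orientation; "wrist_force": force on the tool from outside, world axes, zero at the start; "moment": the same for the moment, N m; "grip_width": finger opening in mm.
Only numpy, scipy, OpenCV 4.12 (cv2) and the standard library are available. Lean on these libraries where they do the work, as an engineer would, in place of code of your own. Each camera call takes 0.05 s, during which the arm holds its last target.

TASK

Check the hand push gauge against the check beam: first swing the red-knobbed arrest lever all the way outwards, away from the beam, so that the weighted beam is free and tips onto its stop; then take the gauge out of its stand. Hold the gauge upright and press its tip gently down inside the red ring on the beam's white pad until the beam is level with its pointer in the green band, never ramming it onto the lower stop, and finish while still holding the gauge there, the beam borne by the gauge tip alone. Leave the other things on the bench where they are.

Things in the scene. Friction and masses are not known exactly. Their poses are not given: they have to be found in the camera images.
- check_beam: the check beam's fixed stand: grey base 104 x 384 mm. Origin on the table under the beam's pivot; z up, y along the beam to its weighted end (the pad is at the -y end), lever handle on the -x side. Pivot 105 mm above the table, column 122 mm high; index plate with a green band for level at x = 15, y = -158 mm, 28 mm wide, top at 144 mm
- beam (a joint): tilt of the beam, a 290 mm bar on a level pivot: 0 = level, positive = pad end up, stops at -0.14 and +0.14 rad. Once freed, the dark steel weight at the other end tips it to +0.14; a nearly constant 4.5 to 6 N down on the pad then brings it to level (or past it). The green band spans -0.04 to +0.04 rad
- pad_mark (a point): red dot at the centre of the white pad's upper face (pad 34 mm across, ring on it of 16 mm inner and 21 mm outer diameter), 115 mm from the pivot at the stand's -y end; 123 mm above the table when the beam is level, 16 mm higher when the beam is tipped to +0.14
- arrest (a joint): arrest lever, a bell crank on a vertical pin at the weighted end: 0 = its fork holds the beam level; grows as the handle swings from the stand's -x side to its +y end (clockwise from above), stop at 1.15 rad. The beam is free from about 0.6. Starts at 0 to 0.15, stays where left; takes about 1 N at the knob
- arrest_knob (a point): centre of the red ball knob of the arrest lever, 26 mm in diameter, 145 mm above the table, on an upright stem of 9 mm, 65 mm from the lever's vertical axis
- arrest_hinge (a point): point on the vertical axis of the arrest lever (at x = 0, y = 178 mm of the stand), at the height of the knob's centre
- gauge: loose tubular push gauge, 144 mm long, 0.1 to 0.2 kg, upright in its stand. Origin on its axis at the underside of its steel collar (34 mm across, 6 mm thick), which rests on the stand; z up its axis. Above: round blue barrel with black grip rings, 26 mm in diameter, 6 to 77 mm, cap to 84 mm. Below: spigot 22 mm in diameter, 28 mm long, then the plunger
- gauge_grip (a point): point on the gauge's axis in the middle of its barrel, 42 mm above the collar's underside: grasp here, across the 26 mm barrel
- gauge_tip (a point): lowest point of the gauge's round black tip (12 mm across), 60 mm below the collar's underside when not pressed
- plunger (a joint): how far the sprung tip is pushed into the gauge, m: 0 = out, stop at 0.018; spring 0.5 N per mm, so about 10 mm at the beam's load
- gauge_stand: fixed wooden block 64 x 104 x 68 mm high, origin under its centre; the gauge stands in the 27 mm through hole at y = -22 mm; two spare tips stand at y = +30 mm, up to 18 mm above the block
- caliper: bystander: slide caliper lying on the bench, 204 mm long; origin under its centre
- screwdriver_0: bystander: screwdriver with an orange handle, 190 mm long; origin under its centre
- marker: bystander: marker pen, 125 mm long; origin under its centre
- grease_tin: bystander: round tin, 70 mm across and 28 mm high; origin under its centre
- thread_lock: bystander: small red bottle, 36 mm across and 104 mm high; origin under its centre
- mallet: bystander: mallet, 256 mm long; origin under its centre

How it is judged (in metres and radians):
On the way, in this order (a step that is already met when the one before it is completed fails the run):
1. the arrest lever is swung outwards (over 0.8 rad) and the freed beam has tipped with its pad end up (value of joint arrest above 0.8 rad and value of joint beam above 0.11 rad), for 0.2 s.
2. the gauge is held by the gripper, lifted clear of its stand, the beam still tipped (contact force between the fingers and gauge above 1 N and z of gauge in the frame of gauge_stand above 0.1 m and value of joint beam above 0.11 rad), for 0.1 s.
At the end, for the whole second after the job is handed in: Arrest lever out (over 0.8 rad). The gripper holds the gauge upright within 0.12 rad, its tip on the pad within 9 mm of the red dot with 2 to 9 N, and the beam rests level within 0.045 rad. No other part of the robot touches the check beam (value of joint arrest above 0.8 rad and value of joint beam between -0.045 and 0.045 rad and velocity of joint beam between -0.1 and 0.1 rad/s and distance between gauge_tip and pad_mark below 0.009 m and angle between gauge's own z axis and vertical below 0.12 rad and contact force between gauge and check_beam between 2 and 9 N and contact force between the fingers and gauge above 1 N and contact force between each of the arm, the fingers and check_beam below 0.3 N); the arm keeps its last pose, push and grip.
It fails at once if the gauge pressed hard on the check beam (over 15 N) (contact force between gauge and check_beam above 15 N).
It fails at once if the beam driven down onto its lower stop (value of joint beam below -0.125 rad).
It fails at once if the gauge dropped or laid over (angle between gauge's own z axis and vertical above 0.7 rad).
It fails at once if a bystander shifted by more than 30 mm (distance of any of caliper, screwdriver_0, marker, grease_tin, thread_lock, mallet from where it was at the start of the episode above 0.03 m).
It also fails if it takes over 48 s, if anything falls off the work surface, if the arm or the gripper's body presses on something with over 40 N, if the wrist force passes 120 N, or if a joint passes its speed limit or range.

## Working session

There is one attempt and no reset: what is moved stays moved. The work goes in short steps, Python scripts to look and compute and a tool call to move; the robot and the scene stay as the last step left them, time stands still between calls to the robot, and variables do not carry over. Pictures are saved under pics/ and viewed, and the job is handed in when it is done.

Besides the shell and the picture viewer there is one more tool, called after "Request:" as a command line: name --argument value ..., lists and objects as JSON in quotes. carry_out: Moves the arm, as the interface text tells. Its arguments: {"type":"object","properties":{"series":{"type":"array"}},"required":["series"]}

```bash
ls; mkdir -p pics; python3 - <<'E'
from rig import *
import cv2
print(get_state()); print(grasp_offset)
for c in ("side","top"):
    im=camera(c); cv2.imwrite(f"pics/{c}0.png",im); m=camera_model(c); print(c,m)
    for q in ["pad_mark","arrest_knob","arrest_hinge","gauge_grip","gauge_tip","check_beam","gauge_stand","gauge"]:
        print(q,[(r["position"],round(r["confidence"],2)) for r in place_of(c,q)][:2])
E
```

```text
pics
{'time_s': 0.0, 'qpos': array([-6.81132537e+01,  6.67596640e+00,  8.26358480e+01,  3.95006496e-04,
        9.07583108e+01, -2.16295828e+00]), 'qd': array([-0.11585942,  0.0392842 ,  0.08480054, -0.00669216,  0.03711578,
       -0.1320302 ]), 'tau': array([-4.63607474e-03, -7.31988716e+01, -6.32498717e+01, -3.27846492e-04,
        6.23493543e-03,  4.66666688e-05]), 'ee_pos': array([ 275.03240954, -616.21060841,  230.53940252]), 'tool_rot': array([177.51432852,  89.92987365, 111.56403809]), 'wrist_force': array([ 0.14377692, -0.38797409,  0.12502842]), 'moment': array([-6.86264795e-05,  7.21736122e-03, -6.35447836e-02]), 'grip_width': 85.57789682549306}
18.700000000000003
side {'fx': 397.91782832166723, 'fy': 397.91782832166723, 'cx': 316.647358062442, 'cy': 201.00778838257546, 'dist_coeffs': array([-0.0351442,  0.       ,  0.       ,  0.       ,  0.       ]), 'rvec': array([-0.02764094,  2.62703192, -1.71623739]), 'tvec': array([ 533.65135895,  109.13214341, 1338.10640485])}
pad_mark [([345.4, 295.6], 0.65), ([303.2, 183.7], 0.64)]
arrest_knob [([318.6, 213.2], 0.62)]
arrest_hinge [([294.5, 211.5], 0.51)]
gauge_grip [([332.3, 170.4], 0.61)]
gauge_tip []
check_beam [([298.0, 230.2], 0.55)]
gauge_stand [([328.7, 191.1], 0.75)]
gauge [([331.5, 177.9], 0.53)]
top {'fx': 450.8624081304649, 'fy': 450.8624081304649, 'cx': 330.3893852595728, 'cy': 202.75863794921958, 'dist_coeffs': array([0.02933955, 0.        , 0.        , 0.        , 0.        ]), 'rvec': array([ 2.13232777, -2.16353013,  0.11818973]), 'tvec': array([  -7.54461738,  556.47836181, 1348.22492705])}
pad_mark [([368.5, 188.5], 0.92)]
arrest_knob [([263.3, 211.8], 0.83)]
arrest_hinge [([264.1, 187.4], 0.58)]
gauge_grip [([448.8, 222.2], 0.46)]
gauge_tip []
check_beam [([326.5, 198.3], 0.96)]
gauge_stand [([432.1, 224.3], 0.71)]
gauge [([444.3, 223.3], 0.59)]
```

View pics/side0.png

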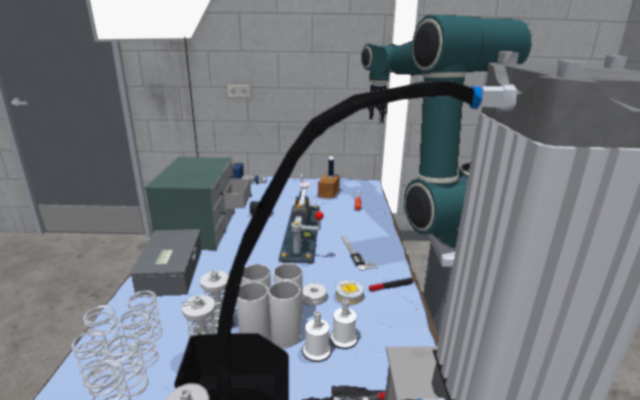

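View pics/top0.png

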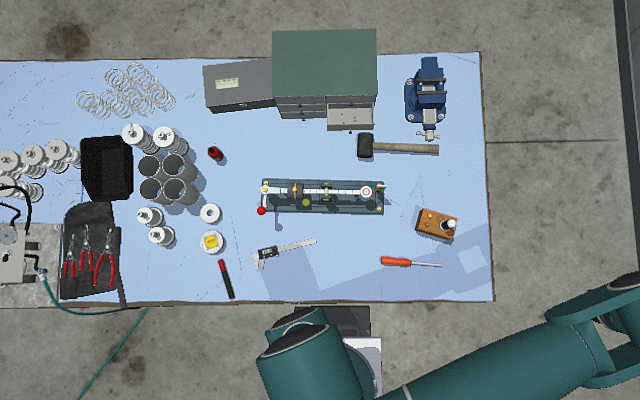

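The top view shows the beam at about (322,195), with the knob at (262,211) and the pad at (366,190). The gauge stand is at (437,223). Next I'll zoom in and work out positions.

```bash
cat > h.py <<'E'
from rig import *
import cv2, numpy as np
def ray(c,px):
    m=camera_model(c);K=np.array([[m["fx"],0,m["cx"]],[0,m["fy"],m["cy"]],[0,0,1]])
    p=cv2.undistortPoints(np.array([[px]],float),K,m["dist_coeffs"])[0,0]
    R=cv2.Rodrigues(m["rvec"])[0];o=-R.T@m["tvec"];d=R.T@np.array([p[0],p[1],1]);return o,d
def atz(c,px,z):
    o,d=ray(c,px);return o+d*(z-o[2])/d[2]
def proj(c,P):
    m=camera_model(c);K=np.array([[m["fx"],0,m["cx"]],[0,m["fy"],m["cy"]],[0,0,1]])
    return cv2.projectPoints(np.array(P,float).reshape(-1,1,3),m["rvec"],m["tvec"],K,m["dist_coeffs"])[0][:,0]
def tri(pa,pb):
    (o1,d1),(o2,d2)=ray("top",pa),ray("side",pb)
    A=np.c_[d1,-d2];t=np.linalg.lstsq(A,o2-o1,rcond=None)[0]
    a,b=o1+t[0]*d1,o2+t[1]*d2;return (a+b)/2,np.linalg.norm(a-b)
def crop(c,im,x,y,w,h,s,name):
    cv2.imwrite(name,cv2.resize(im[y:y+h,x:x+w],None,fx=s,fy=s,interpolation=cv2.INTER_CUBIC))
E
python3 - <<'E'
from h import *
t=cv2.imread("pics/top0.png");s=cv2.imread("pics/side0.png")
crop("top",t,245,165,150,60,5,"pics/t_beam.png");crop("top",t,405,200,70,50,10,"pics/t_g.png");crop("side",s,270,150,80,115,5,"pics/s_b.png")
print("cam",ray("top",(320,200))[0],ray("side",(320,200))[0])
print("pad",atz("top",(368.5,188.5),123)); print("knob",atz("top",(263.3,211.8),145)); print("hinge",atz("top",(264.1,187.4),145))
print("beamorg",atz("top",(326.5,198.3),0)); print("grip",atz("top",(448.8,222.2),110),"stand",atz("top",(432.1,224.3),0),"gauge",atz("top",(444.3,223.3),68))
print(tri((263.3,211.8),(318.6,213.2)),tri((448.8,222.2),(332.3,170.4)),tri((368.5,188.5),(303.2,183.7)))
E
```

```text
cam [ 381.2056004   -37.67298926 1407.3729351 ] [ 526.42986867 1188.33267237  630.84023451]
pad [ 584.76478274 -127.30568609  123.        ]
knob [519.55319748 172.24848417 145.        ]
hinge [589.23202485 170.34750532 145.        ]
beamorg [575.1617434   -2.99252738   0.        ]
grip [ 485.28608936 -355.46312263  110.        ] stand [ 488.30093867 -330.57792488    0.        ] gauge [ 485.58256584 -352.39544217   68.        ]
(array([523.63543743, 171.82719159, 146.76852764]), np.float64(8.510761132594713)) (array([ 480.97923777, -359.63655483,   90.81831902]), np.float64(11.68124674289467)) (array([ 584.92308217, -127.52653354,  119.6866111 ]), np.float64(0.7247425396944779))
```

View pics/t_beam.png

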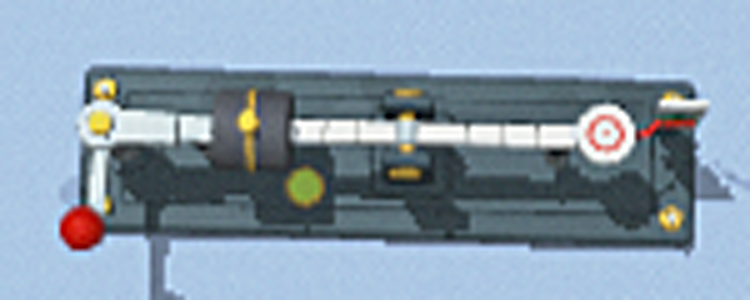

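View pics/t_g.png

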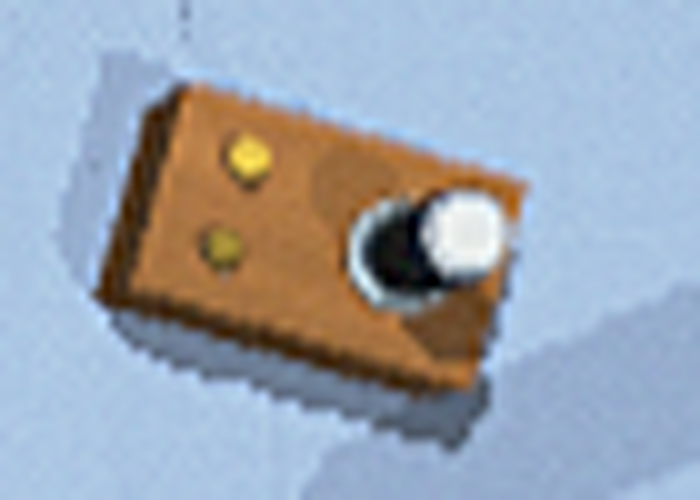

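View pics/s_b.png

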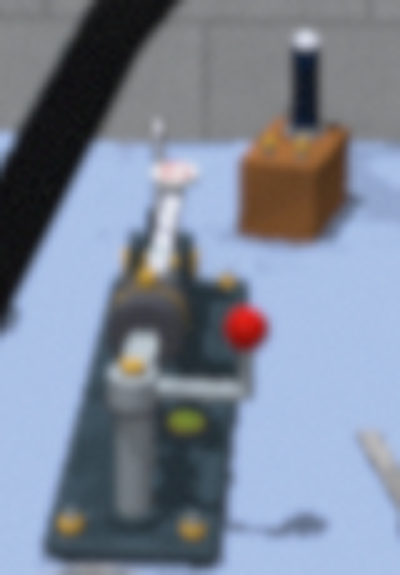

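```bash
python3 - <<'E'
from h import *
f=lambda u,v,s,x,y:((u+.5)/s-.5+x,(v+.5)/s-.5+y)
T=lambda u,v,z:atz("top",f(u,v,5,245,165),z).round(1)
pad=T(605,133,123);knob=T(81,228,145);print("pad",pad,"knob",knob,"hinge",T(100,122,120),T(100,122,110),T(100,122,145))
for z in(10,16):
  print("corners",[T(*c,z)[:2] for c in[(87,67),(693,83),(692,250),(83,232)]])
G=lambda u,v,z:atz("top",f(u,v,10,405,200),z).round(1)
print("cap",G(465,232,152),"collar",G(398,255,71),"blk corners",[G(*c,68)[:2] for c in[(183,85),(527,183),(470,388),(130,295)]])
g=lambda u,v:f(u,v,5,270,150)
print(tri(f(81,228,5,245,165),g(245,327)),tri(f(605,133,5,245,165),g(176,172)),tri(f(465,232,10,405,200),g(306,38)))
E
```

```text
pad [ 577.  -118.8  123. ] knob [524.2 179.3 145. ] hinge [588.6 173.  120. ] [590.2 174.6 110. ] [584.6 168.9 145. ]
corners [array([641.6, 199.4]), array([ 625.1, -181.8]), array([ 519.9, -178.2]), array([537. , 201.3])]
corners [array([640.5, 198.4]), array([ 624. , -181.1]), array([ 519.3, -177.6]), array([536.3, 200.3])]
cap [ 480.3 -351.3  152. ] collar [ 480.2 -351.6   71. ] blk corners [array([ 531.9, -291.1]), array([ 501.2, -391.2]), array([ 440.9, -371.5]), array([ 469.7, -273.1])]
(array([525.99845181, 179.28401141, 145.00962624]), np.float64(3.570897438318135)) (array([ 577.88916795, -118.88267467,  121.84466188]), np.float64(1.327905173882594)) (array([ 481.80399777, -352.20705574,  148.7184623 ]), np.float64(2.4844026430601804))
```

```bash
cat >> h.py <<'E'
from scipy.spatial.transform import Rotation as Ro
def axes():
    s=get_state();return s["ee_pos"],Ro.from_euler("xyz",s["tool_rot"],degrees=True).as_matrix(),s
def rel(P):  # world target -> tool shift numbers
    p,R,_=axes();return (R.T@(np.array(P)-p)/200)
E
python3 - <<'E'
from h import *
p,R,s=axes();print(p,R.round(3))
d=R[:,2];print("jaw ang",np.degrees(np.arctan2(d[1],d[0])))
pad=np.array([577.3,-118.8]);uy=np.array([.043,.999]);hin=pad+293*uy;knob=np.array([525,179.3]);v=knob-hin
print(hin,np.hypot(*v)); a=np.degrees(np.arctan2(v[1],v[0]));print("lever",a)
E
```

```text
[ 275.11270523 -616.38466962  231.28886723] [[-0.     0.913  0.408]
 [ 0.     0.408 -0.913]
 [-1.     0.    -0.   ]]
jaw ang -65.94631345962937
[589.899 173.907] 65.1226892104434
lever 175.24972910945968
```

Request:
carry_out --series '[1, 0, 0.88, -0.968, 0, 1, 0, 0.88, -0.968, 0, 1, 0, 0.88, -0.968, 0, 1, 0, 0.88, -0.968, 0, 1, 0, 0.88, -0.968, 0, 1, 0, 0.88, -0.968, 0]'

```text
time_s: 1.5
ee_pos: [357.9, -364.5, 231.9]
tool_rot: [48.9, 89.9, -16.9]
wrist_force: [-0.4, 0.1, 0.1]
grip_width: 0.4
```

Request:
carry_out --series '[1, 0, 0.88, -0.968, 0, 1, 0, 0.88, -0.968, 0, 1, 0, 0.88, -0.968, 0, 1, 0, 0.88, -0.968, 0, 1, 0, 0.88, -0.968, 0, 1, 0, 0.88, -0.968, 0]'

```text
time_s: 2.1
ee_pos: [439.6, -115.9, 231.6]
tool_rot: [93.4, 89.9, 27.6]
wrist_force: [0.4, -1.4, 0.1]
grip_width: -0.2
```

Request:
carry_out --series '[1, 0, 0.88, -0.968, -0.678, 1, 0, 0.88, -0.968, -0.678, 1, 0, 0.88, -0.968, -0.678, 1, 0, 0.88, -0.968, -0.678, 1, 0, 0.88, -0.968, -0.678, 1, 0, 0.88, -0.968, -0.678, 1, 0, 0.88, -0.968, -0.678, 1, 0, 0.88, -0.968, -0.678, 1, 0, 0.88, -0.968, -0.678]'

```text
time_s: 3.0
ee_pos: [520.7, 128.6, 231.3]
tool_rot: [-104.2, 90.0, -109.3]
wrist_force: [-0.4, -0.7, -0.4]
grip_width: -0.3
```

```bash
python3 - <<'E'
from h import *
p,R,s=axes();print(p,R.round(3),s["time_s"],s["wrist_force"],s["grip_width"],s["qpos"])
print(rel([520.9,129.5,130]))
im=camera("top");crop("top",im,200,130,200,130,4,"pics/t1.png")
E
```

```text
[520.72786677 128.6078912  231.26504116] [[-0.     0.09   0.996]
 [-0.     0.996 -0.09 ]
 [-1.    -0.    -0.   ]] 3.0 [-0.41527603 -0.70644023 -0.39861866] -0.3031599762443723 [ 1.11522199e+01 -1.07947320e+01  9.95771129e+01 -7.49104821e-03
  9.12220279e+01  1.63216972e+01]
[5.06324518e-01 4.59441549e-03 4.74039482e-04]
```

View pics/t1.png

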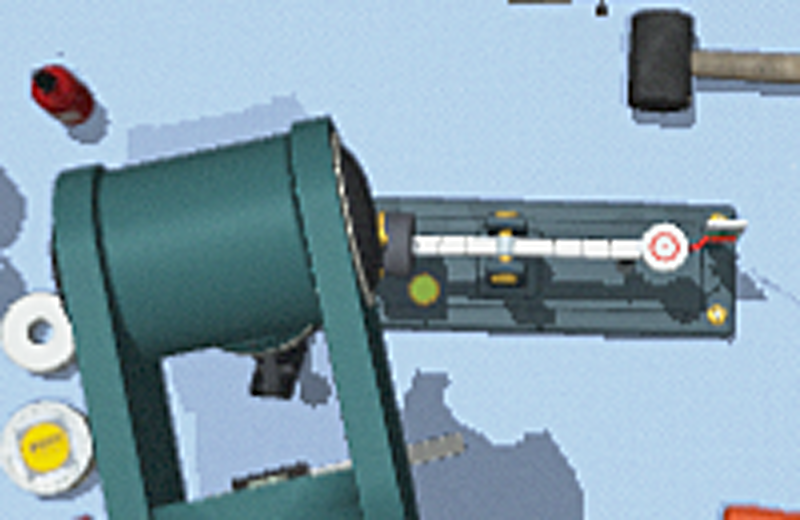

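Request:
carry_out --series '[1, 0.25, 0, 0, 0, 1, 0.505, 0, 0, 0, 1, 0.505, 0, 0, 0, 1, 0.505, 0, 0, 0]'

```text
time_s: 3.45
ee_pos: [520.6, 128.8, 131.3]
tool_rot: [-158.8, 90.0, -163.9]
wrist_force: [0.6, 0.3, 1.1]
grip_width: -0.1
```

```bash
python3 - <<'E'
from h import *
p,R,s=axes();print(p)
h=R.T@(np.array([589.9,173.9,p[2]])-p);a=24+0
h0=h.copy();print(h)
r=np.array([26.-h[1],-h[2]])
for f in [0,8,16,24,32,40,48,54,60]:
    c,n=np.cos(np.radians(f)),np.sin(np.radians(f))
    print(f,((h[1]+c*r[0]-n*r[1])/200).round(3),((h[2]+n*r[0]+c*r[1])/200).round(3),round(f/90,3))
im=camera("side");crop("side",im,250,130,120,140,4,"pics/s1.png")
E
```

```text
[520.60337601 128.76007384 131.30168355]
[-4.88195263e-02  5.10818999e+01  6.50405424e+01]
0 0.13 0.0 0.0
8 0.176 -0.014 0.089
16 0.224 -0.022 0.178
24 0.273 -0.023 0.267
32 0.321 -0.017 0.356
40 0.368 -0.005 0.444
48 0.413 0.014 0.533
54 0.445 0.033 0.6
60 0.474 0.054 0.667
```

View pics/s1.png

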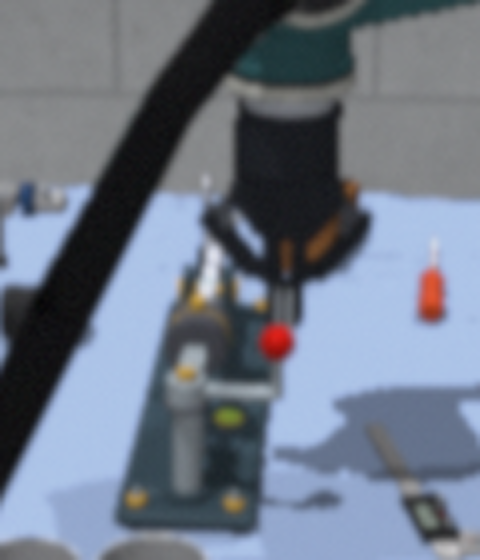

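The closed fingers are at crop (290,300), just behind the knob at (277,342), so they're in position to push.

Request:
carry_out --series '[1, 0, 0.07, 0, 0, 1, 0, 0.13, 0, 0, 1, 0, 0.176, -0.014, 0.089, 1, 0, 0.224, -0.022, 0.178, 1, 0, 0.273, -0.023, 0.267, 1, 0, 0.321, -0.017, 0.356, 1, 0, 0.368, -0.005, 0.444, 1, 0, 0.413, 0.014, 0.533, 1, 0, 0.445, 0.033, 0.6, 1, 0, 0.474, 0.054, 0.667, 1, 0, 0.474, 0.054, 0.667]'

```text
time_s: 4.6
ee_pos: [540.0, 224.2, 131.4]
tool_rot: [90.7, 89.9, 25.7]
wrist_force: [0.1, -0.1, -0.5]
grip_width: -0.1
```

```bash
python3 - <<'E'
from h import *
p,R,s=axes();print(p,R.round(3),s["wrist_force"])
im=camera("side");crop("side",im,250,130,120,140,4,"pics/s2.png")
im=camera("top");crop("top",im,200,130,200,130,4,"pics/t2.png")
E
```

```text
[539.98642153 224.23693629 131.36753008] [[ 0.001  0.906  0.422]
 [ 0.001  0.422 -0.906]
 [-1.     0.001 -0.   ]] [ 0.09598305 -0.14270499 -0.46366399]
```

View pics/s2.png

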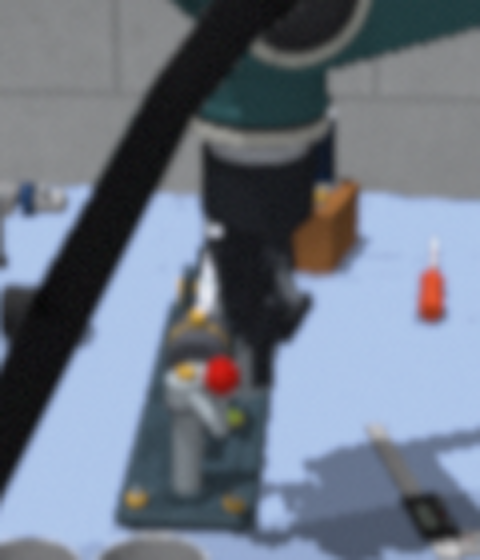

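View pics/t2.png

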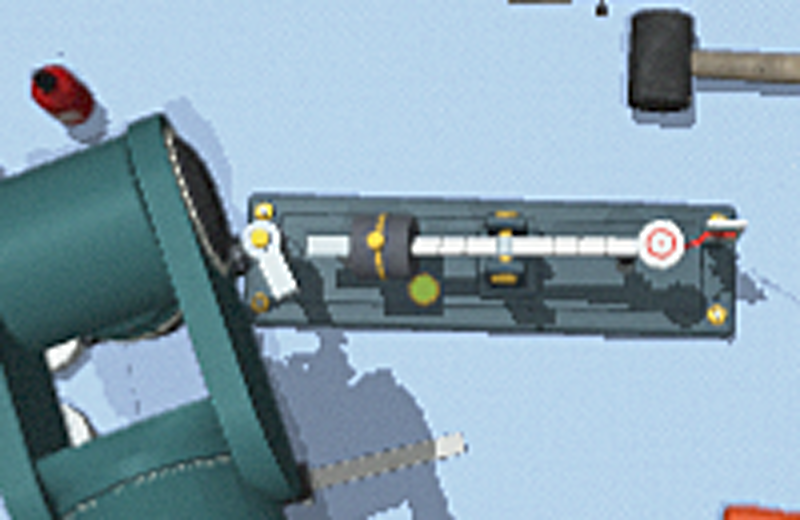

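Request:
carry_out --series '[1, 0, -0.08, 0, 0, 1, -0.2, -0.08, 0, 0, 1, -0.5, -0.1, 0.1, 0, 1, -0.5, -0.3, 0.5, 0, -1, -0.5, -0.47, 0.8, 0, -1, -0.5, -0.5, 0.9, 0, -1, -0.5, -0.5, 0.9, 0]'

```text
time_s: 5.4
ee_pos: [524.5, 14.8, 231.2]
tool_rot: [49.8, 89.9, -15.1]
wrist_force: [0.4, -0.3, -0.9]
grip_width: 43.3
```

```bash
python3 - <<'E'
from h import *
p,R,s=axes();print(p,R.round(3))
print(rel([480.5,-351.6,231]))
im=camera("side");crop("side",im,250,130,120,140,4,"pics/s3.png")
k=((222.5)/4-.5+250,(376.5)/4-.5+130)
print(proj("side",[[589.9+65*np.cos(np.radians(177.5-np.degrees(a))),173.9+65*np.sin(np.radians(177.5-np.degrees(a))),145] for a in(.8,.95,1.05,1.15)]),k)
E
```

```text
[524.48169149  14.82317515 231.20950264] [[ 0.001  0.905  0.425]
 [-0.     0.425 -0.905]
 [-1.     0.001  0.001]]
[ 1.40427573e-03 -9.77838005e-01  1.56487708e+00]
[[311.49577135 221.8620199 ]
 [308.57571651 222.79717355]
 [306.45328158 223.30969633]
 [304.2170668  223.72560138]] (305.125, 223.625)
```

View pics/s3.png

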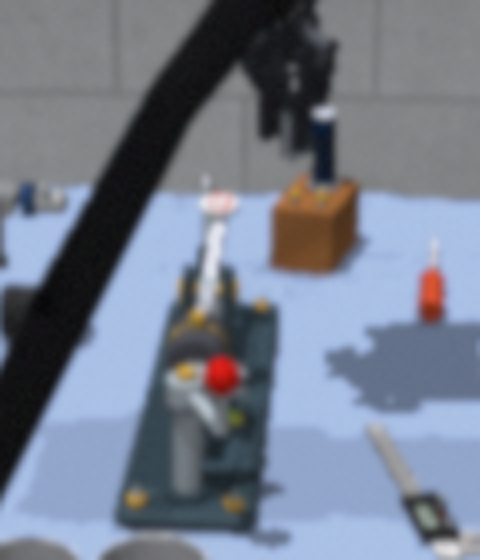

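The knob pixel puts the lever at about 1.1 rad, and the beam has tipped with the pad end up. Next is the gauge.

Request:
carry_out --series '[-1, 0, -0.489, 0.782, 0, -1, 0, -0.489, 0.782, 0, -1, 0, -0.489, 0.782, 0, -1, 0, -0.489, 0.782, 0]'

```text
time_s: 5.85
ee_pos: [501.8, -168.2, 230.9]
tool_rot: [24.9, 89.9, -39.9]
wrist_force: [0.2, 0.4, 1.5]
grip_width: 85.5
```

Request:
carry_out --series '[-1, 0, -0.489, 0.782, 0, -1, 0, -0.489, 0.782, 0, -1, 0, -0.489, 0.782, 0, -1, 0, -0.489, 0.782, 0, -1, 0, -0.489, 0.782, 0, -1, 0, -0.489, 0.782, 0]'

```text
time_s: 6.45
ee_pos: [480.0, -349.1, 230.3]
tool_rot: [166.2, 90.0, 101.3]
wrist_force: [-0.1, 0.5, 0.2]
grip_width: 85.8
```

```bash
python3 - <<'E'
from h import *
p,R,s=axes();print(p,R.round(3),s["grip_width"],s["time_s"])
print(rel([480.5,-351.6,91]))
im=camera("side");crop("side",im,290,100,90,110,5,"pics/s4.png")
im=camera("top");crop("top",im,360,150,150,110,5,"pics/t4.png")
E
```

```text
[ 479.99313948 -349.12725013  230.34756768] [[-0.     0.906  0.424]
 [ 0.     0.424 -0.906]
 [-1.     0.    -0.   ]] 85.79845627455202 6.45
[ 0.69673359 -0.00299985  0.0124983 ]
```

View pics/s4.png

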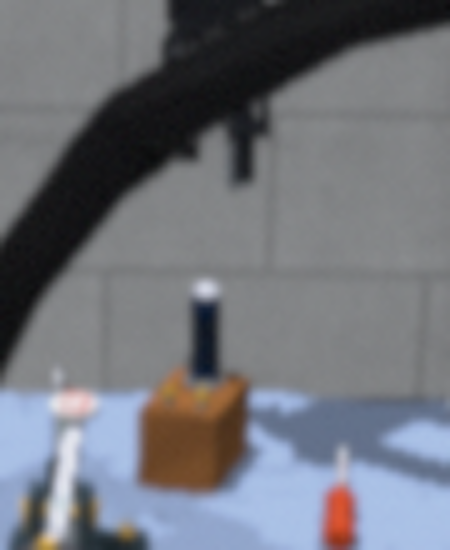

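View pics/t4.png

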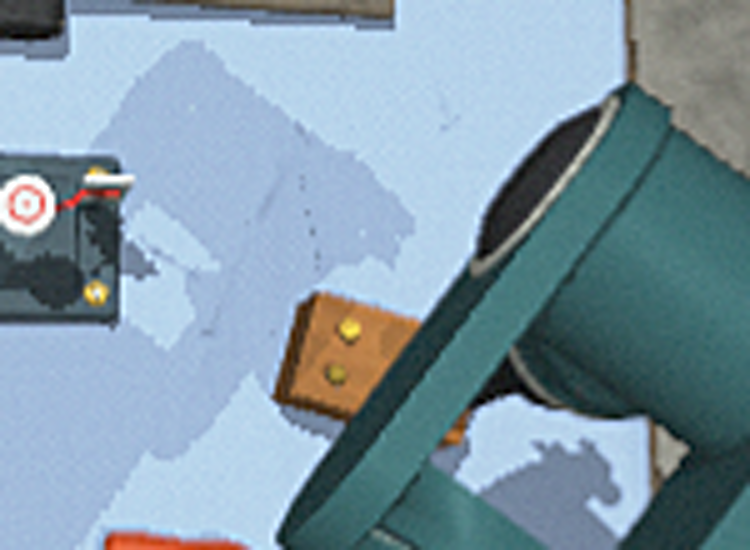

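Request:
carry_out --series '[-1, 0.2, -0.003, 0.012, 0, -1, 0.4, -0.003, 0.012, 0, -1, 0.6, -0.003, 0.012, 0, -1, 0.69, -0.003, 0.012, 0, -1, 0.69, -0.003, 0.012, 0, 1, 0.69, -0.003, 0.012, 0, 1, 0.69, -0.003, 0.012, 0, 1, 0.69, -0.003, 0.012, 0, 1, 0.69, -0.003, 0.012, 0, 1, 0.69, -0.003, 0.012, 0, 1, 0.69, -0.003, 0.012, 0]'

```text
time_s: 7.65
ee_pos: [481.0, -351.6, 93.3]
tool_rot: [34.2, 89.9, -30.7]
wrist_force: [0.0, 0.5, 5.4]
grip_width: 24.5
```

```bash
python3 - <<'E'
from h import *
p,R,s=axes();print(p,R.round(3),s["grip_width"],s["time_s"],s["wrist_force"],s["moment"])
im=camera("side");crop("side",im,290,100,90,110,5,"pics/s5.png")
E
```

```text
[ 481.04585256 -351.58793837   93.34801754] [[ 0.001  0.906  0.423]
 [-0.001  0.423 -0.906]
 [-1.     0.001  0.001]] 24.48842401166915 7.65 [9.27851098e-05 4.89026060e-01 5.42040454e+00] [ 0.22738357  0.12024522 -0.03330823]
```

View pics/s5.png

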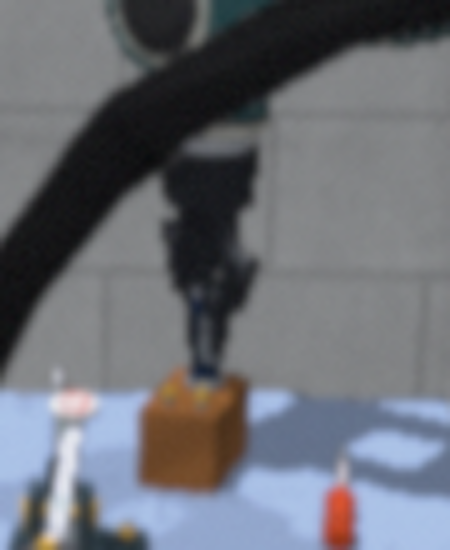

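Request:
carry_out --series '[1, -0.1, 0, 0, 0, 1, -0.3, 0, 0, 0, 1, -0.5, 0, 0, 0, 1, -0.7, 0, 0, 0, 1, -0.82, 0, 0, 0, 1, -0.82, 0, 0, 0, 1, -0.82, 0, 0, 0, 1, -0.82, 0, 0, 0]'

```text
time_s: 8.5
ee_pos: [480.4, -351.1, 254.5]
tool_rot: [-153.8, 89.9, 141.3]
wrist_force: [0.3, 0.4, -2.1]
grip_width: 24.6
```

```bash
python3 - <<'E'
from h import *
p,R,s=axes();print(p,R.round(3),s["grip_width"],s["time_s"],s["wrist_force"],s["moment"])
im=camera("side");crop("side",im,290,80,90,130,4,"pics/s6.png")
it=camera("top")
for c in("side","top"):
  for q in("pad_mark","gauge_tip","gauge"): print(c,q,[(r["position"],round(r["confidence"],2)) for r in place_of(c,q)][:2])
print(proj("side",[p-[0,0,85.3]]),atz("top",(26.5/5-.5+360,204.5/5-.5+150),139))
crop("top",it,350,175,40,30,16,"pics/t6.png")
print(rel([577.4,-118.5,p[2]]))
E
```

```text
[ 480.36953663 -351.09140472  254.53553558] [[-0.002  0.906  0.423]
 [ 0.001  0.423 -0.906]
 [-1.    -0.001 -0.002]] 24.583983746271514 8.5 [ 0.31618549  0.35356336 -2.08454375] [-0.0092224  -0.03430258  0.04345558]
side pad_mark [([389.2, 287.8], 0.72), ([304.6, 179.1], 0.52)]
side gauge_tip []
side gauge [([330.9, 141.8], 0.47)]
top pad_mark [([367.8, 187.6], 0.68)]
top gauge_tip []
top gauge []
[[331.60677171 152.4206429 ]] [ 576.93748489 -115.56331849  139.        ]
[ 0.00789129  0.93079996 -0.84997005]
```

View pics/s6.png

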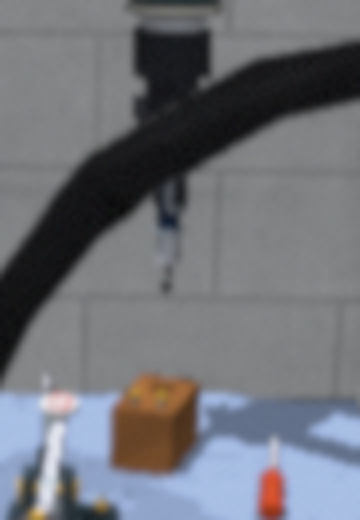

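View pics/t6.png

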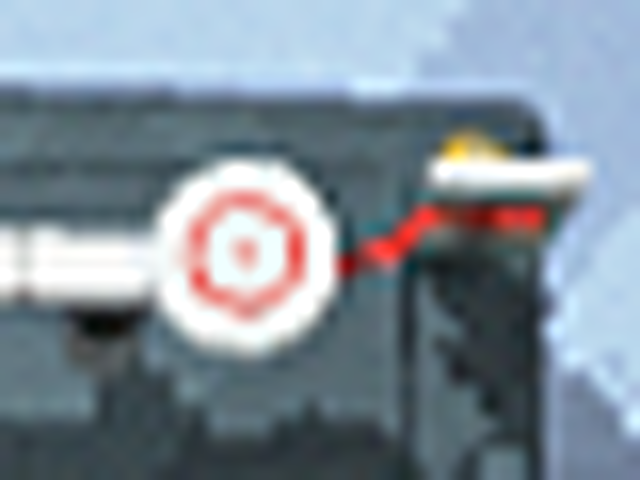

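The tip is at (331.4,152.3), and the prediction was (331.6,152.4), so the gauge is hanging straight in the grip. Moving over the pad.

Request:
carry_out --series '[1, 0, 0.16, -0.14, 0, 1, 0, 0.32, -0.29, 0, 1, 0, 0.48, -0.44, 0, 1, 0, 0.64, -0.59, 0, 1, 0, 0.8, -0.73, 0, 1, 0, 0.9, -0.82, 0, 1, 0, 0.931, -0.85, 0, 1, 0, 0.931, -0.85, 0, 1, 0, 0.931, -0.85, 0, 1, 0, 0.931, -0.85, 0]'

```text
time_s: 9.9
ee_pos: [577.1, -119.6, 256.3]
tool_rot: [-35.1, 90.0, -100.1]
wrist_force: [-0.4, -0.4, -2.1]
grip_width: 25.1
```

```bash
python3 - <<'E'
from h import *
p,R,s=axes();print(p,R.round(4),s["grip_width"],s["time_s"],s["wrist_force"],s["moment"])
im=camera("side");crop("side",im,270,90,70,110,5,"pics/s7.png")
f=lambda P:(proj("side",[P])[0]+.5-[270,90])*5
print("tip pred",f(p-[0,0,85.3]),"pad pred",f([576.9,-115.6,139]))
it=camera("top");crop("top",it,320,150,100,80,6,"pics/t7.png")
E
```

```text
[ 577.09066244 -119.64366866  256.31179413] [[-0.000e+00  9.066e-01  4.221e-01]
 [-2.000e-04  4.221e-01 -9.066e-01]
 [-1.000e+00 -1.000e-04  1.000e-04]] 25.069644203094178 9.9 [-0.38279341 -0.39786126 -2.07616081] [ 0.02559649  0.0270038  -0.01045622]
tip pred [178.68619067 406.31738409] pad pred [178.67859143 451.51275292]
```

View pics/s7.png

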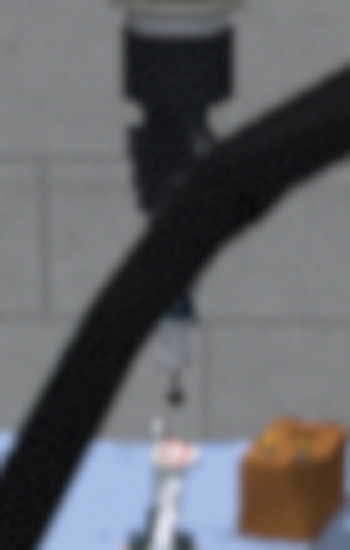

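View pics/t7.png

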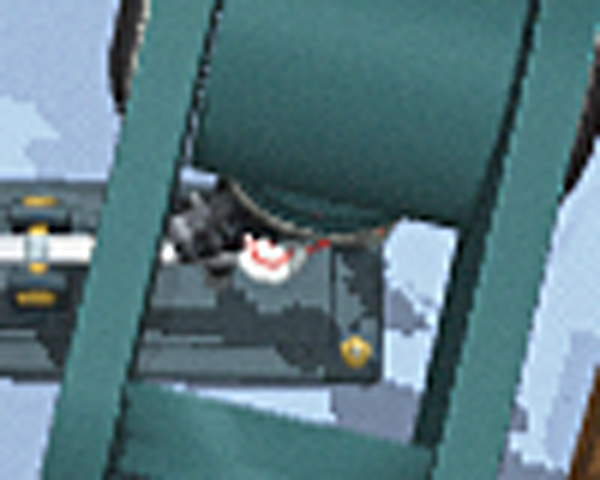

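Request:
carry_out --series '[1, 0.06, 0.002, -0.005, 0, 1, 0.12, 0.002, -0.005, 0, 1, 0.13, 0.002, -0.005, 0, 1, 0.14, 0.002, -0.005, 0, 1, 0.15, 0.002, -0.005, 0, 1, 0.16, 0.002, -0.005, 0, 1, 0.17, 0.002, -0.005, 0, 1, 0.18, 0.002, -0.005, 0, 1, 0.19, 0.002, -0.005, 0, 1, 0.2, 0.002, -0.005, 0, 1, 0.2, 0.002, -0.005, 0]'

```text
time_s: 11.1
ee_pos: [577.5, -117.4, 216.3]
tool_rot: [45.5, 90.0, -19.4]
wrist_force: [0.4, 0.1, 2.4]
grip_width: 24.6
```

```bash
python3 - <<'E'
from h import *
p,R,s=axes();print(p,R.round(4),s["grip_width"],s["time_s"],s["wrist_force"],s["moment"])
im=camera("side");crop("side",im,270,90,70,110,5,"pics/s8.png")
for i in range(4):
  camera("side");s=get_state();print(s["ee_pos"],s["wrist_force"])
E
```

```text
[ 577.45058847 -117.44872238  216.33191505] [[ 3.000e-04  9.060e-01  4.233e-01]
 [-1.000e-04  4.233e-01 -9.060e-01]
 [-1.000e+00  2.000e-04  2.000e-04]] 24.557025025863933 11.1 [0.42756206 0.09901852 2.43571947] [-0.08186142 -0.08435281  0.00052212]
[ 577.44995055 -117.43689444  216.54703312] [-1.23213666 -0.37857688  3.41467984]
[ 577.48130737 -117.44173265  216.55701033] [ 0.08606512 -0.31682567  2.18743522]
[ 577.45770713 -117.46450941  216.54422872] [-0.75936988 -0.68941614  1.95588055]
[ 577.45049102 -117.44097108  216.53409601] [0.53781988 0.09803907 2.02978368]
```

View pics/s8.png

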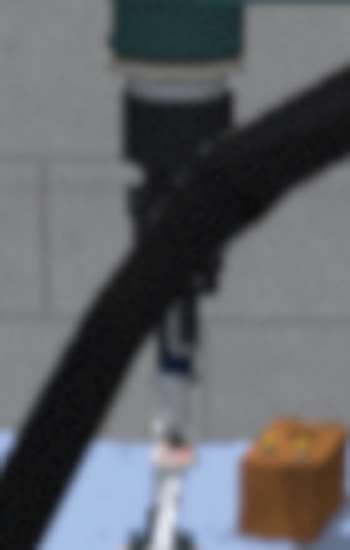

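Contact force is about 4.4 N, with the tip on the pad inside the ring. I'll continue slowly.

Request:
carry_out --series '[1, 0.007, 0, 0, 0, 1, 0.014, 0, 0, 0, 1, 0.021, 0, 0, 0, 1, 0.028, 0, 0, 0, 1, 0.035, 0, 0, 0, 1, 0.042, 0, 0, 0, 1, 0.049, 0, 0, 0, 1, 0.056, 0, 0, 0, 1, 0.063, 0, 0, 0, 1, 0.07, 0, 0, 0, 1, 0.07, 0, 0, 0, 1, 0.07, 0, 0, 0]'

```text
time_s: 12.55
ee_pos: [577.4, -117.6, 202.4]
tool_rot: [-13.5, 90.0, -78.5]
wrist_force: [0.6, -4.2, 5.8]
grip_width: 24.6
```

```bash
python3 - <<'E'
from h import *
F=[];Z=[]
for i in range(10):
  im=camera("side");s=get_state();F.append(s["wrist_force"][2]);Z.append(s["ee_pos"])
print(np.mean(F),np.round(F,1),np.mean(Z,0))
crop("side",im,270,150,60,70,8,"pics/s9.png")
f=lambda P:(proj("side",[P])[0]+.5-[270,150])*8
E
```

```text
5.18295395290172 [5.8 5.2 5.2 5.4 5.  4.5 5.4 5.4 4.6 5.5] [ 577.39424899 -117.59504776  202.44038915]
```

View pics/s9.png

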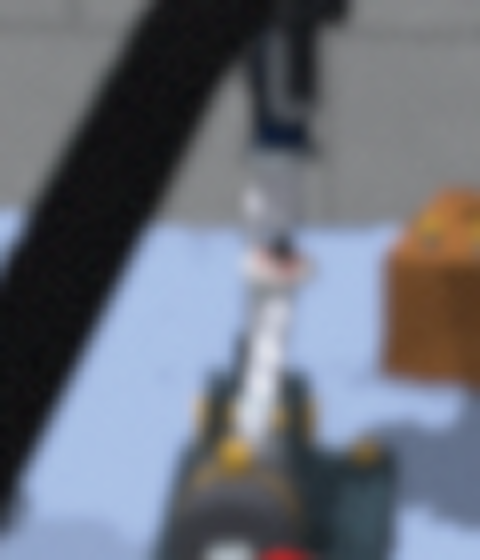

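Request:
carry_out --series '[1, 0, -0.002, 0.004, 0, 1, 0, -0.004, 0.008, 0, 1, 0, -0.005, 0.011, 0, 1, 0, -0.005, 0.011, 0, 1, 0, -0.005, 0.011, 0]'

```text
time_s: 13.55
ee_pos: [577.3, -119.5, 202.1]
tool_rot: [-178.3, 90.0, 116.7]
wrist_force: [-0.9, 3.1, 4.6]
grip_width: 24.4
```

```bash
python3 - <<'E'
from h import *
F=[];Z=[];M=[]
for i in range(10):
  im=camera("side" if i else "top");s=get_state();F.append(s["wrist_force"]);Z.append(s["ee_pos"]);M.append(s["moment"])
  if not i: crop("top",im,320,160,100,60,8,"pics/t10.png")
print(np.mean(F,0),np.std(F,0),np.mean(M,0),np.mean(Z,0),axes()[1][:,0])
crop("side",im,280,160,50,40,14,"pics/s10.png")
f=lambda P:(proj("side",[P])[0]+.5-[280,160])*14
print([f([577,-118.8,z]) for z in(139,131,123,115)])
E
```

```text
[-1.22217462  3.26590693  3.56236512] [0.46130229 0.51665501 0.38526226] [ 0.78144686  0.3034384  -0.0025434 ] [ 577.35449006 -119.67035991  202.23683827] [-9.23166017e-05  1.68942191e-04 -9.99999981e-01]
[array([360.40085694, 279.72160937]), array([360.36396421, 309.59282218]), array([360.32756025, 339.32863924]), array([360.2916397 , 368.92980134])]
```

View pics/s10.png

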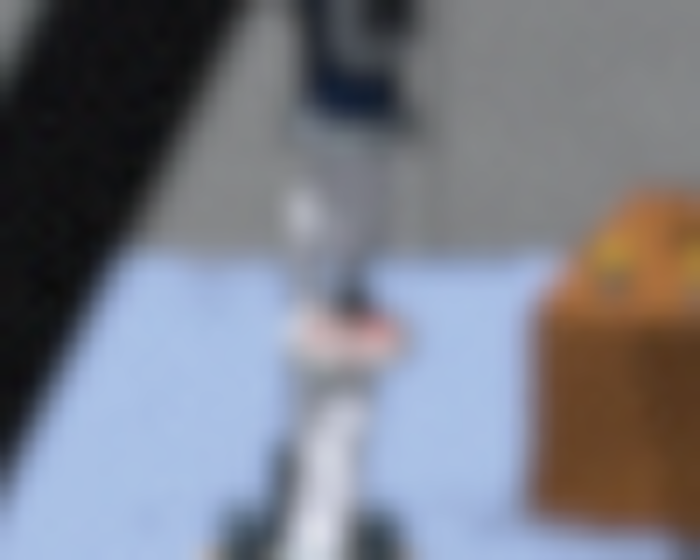

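View pics/t10.png

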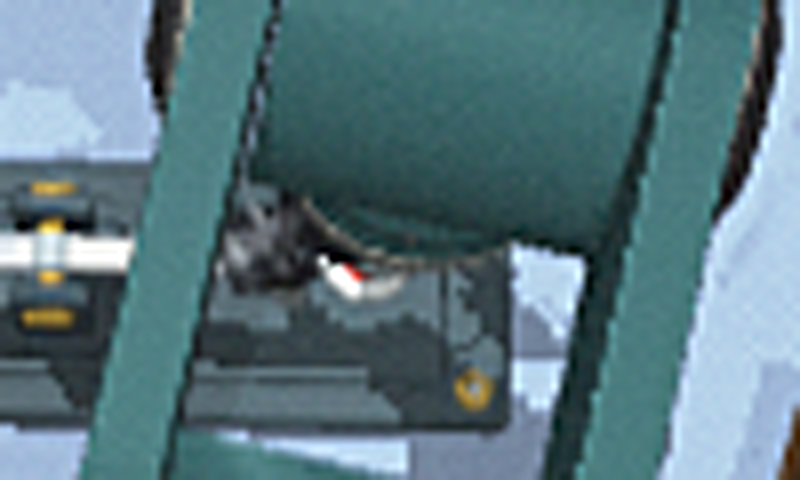

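Request:
carry_out --series '[1, 0.004, 0.0005, -0.001, 0, 1, 0.008, 0.001, -0.001, 0, 1, 0.012, 0.001, -0.002, 0, 1, 0.015, 0.001, -0.002, 0, 1, 0.015, 0.001, -0.002, 0, 1, 0.015, 0.001, -0.002, 0]'

```text
time_s: 14.65
ee_pos: [577.4, -119.5, 199.3]
tool_rot: [-1.8, 90.0, -66.8]
wrist_force: [-0.8, 0.6, 4.1]
grip_width: 24.5
```

```bash
cat > chk.py <<'E'
from h import *
import sys
n=sys.argv[1];F=[];Z=[];I=[]
for i in range(10):
  im=camera("side");I.append(im.astype(float));s=get_state();F.append(s["wrist_force"]);Z.append(s["ee_pos"])
print(np.mean(F,0),np.mean(Z,0),s["time_s"],s["grip_width"])
im=np.mean(I,0).astype(np.uint8)
crop("side",im,285,165,40,40,15,f"pics/{n}.png")
print([((proj("side",[[577,-118.8,z]])[0]+.5-[285,165])*15).round(1) for z in(139,131,123,115)])
E
python3 chk.py s11
```

```text
[-0.97753013  0.39808244  4.16401936] [ 577.43726031 -119.45845849  199.34676516] 15.15 24.52413779402159
[array([311.1, 224.7]), array([311.1, 256.7]), array([311.1, 288.6]), array([311. , 320.3])]
```

View pics/s11.png

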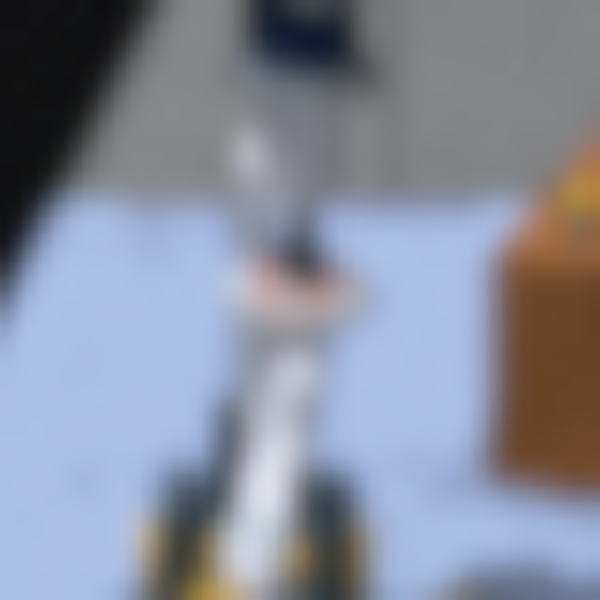

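```bash
python3 - <<'E'
from h import *
a=cv2.imread("pics/side0.png")
I=np.mean([camera("side").astype(float) for _ in range(6)],0).astype(np.uint8)
cv2.imwrite("pics/now.png",I)
A=[cv2.resize(x[165:205,288:318],None,fx=12,fy=12,interpolation=cv2.INTER_CUBIC) for x in(a,I)]
o=np.hstack(A)
for r in range(0,480,60): cv2.line(o,(0,r),(720,r),(0,255,0),1)
cv2.imwrite("pics/cmp.png",o)
# bar shift: bar segment between pivot and pad, vertical registration
for (y0,y1,x0,x1) in [(186,200,296,312),(178,190,297,301),(178,190,304,309)]:
  t=cv2.resize(a[y0:y1,x0:x1],None,fx=10,fy=10,interpolation=cv2.INTER_CUBIC)
  w=cv2.resize(I[y0-7:y1+7,x0-3:x1+3],None,fx=10,fy=10,interpolation=cv2.INTER_CUBIC)
  r=cv2.matchTemplate(w,t,cv2.TM_CCOEFF_NORMED);_,v,_,l=cv2.minMaxLoc(r);print((l[0]/10-3,l[1]/10-7),v)
E
```

```text
(0.0, -0.09999999999999964) 0.9746473431587219
(0.10000000000000009, -0.20000000000000018) 0.9802481532096863
(3.0, -1.2999999999999998) 0.41916635632514954
```

View pics/cmp.png

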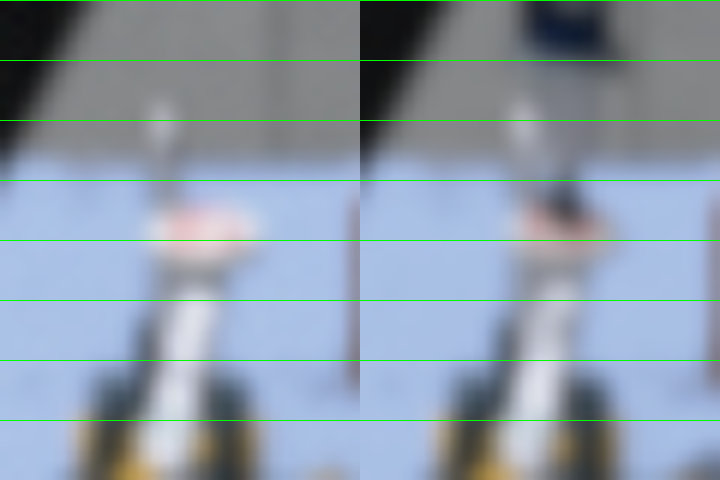

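The pad and bar register to within 0.2 px of the arrested (level) picture. Now the tip's offset along y.

```bash
python3 - <<'E'
from h import *
I=cv2.imread("pics/now.png");a=cv2.imread("pics/side0.png")
S=24;X,Y=293,176
f=lambda P:((proj("side",P)+.5-[X,Y])*S+bias).astype(int)
th=np.linspace(0,2*np.pi,40)
ring=lambda r,c:np.array([[c[0]+r*np.cos(t),c[1]+r*np.sin(t),c[2]] for t in th])
bias=np.array([-.7*S,0])
out=[]
for im,g in((a,0),(I,0),(I,1)):
  o=cv2.resize(im[Y:Y+16,X:X+16],None,fx=S,fy=S,interpolation=cv2.INTER_CUBIC)[:, :264]
  if 1:
    c=[577.2,-118.8,123]
    for r,col in((17,(0,160,0)),(1,(0,160,0))): cv2.polylines(o,[f(ring(r,c))],True,col,1)
  if g:
    o2=np.array([577.4,-119.5,129.]);b=f([o2])[0];cv2.circle(o,tuple(int(v) for v in b),int(6/3.5*S),(255,0,0),1)
  out.append(o)
cv2.imwrite("pics/ov.png",np.hstack(out))
for q in("gauge_tip","pad_mark"):
  print(q,[(r["position"],r["confidence"]) for r in place_of("side",q)],[(r["position"],r["confidence"]) for r in place_of("top",q)] )
print(proj("side",[[577.4,-119.5,123],[577.2,-118.8,123]]))
E
```

```text
gauge_tip [([327.3, 193.2], 0.41)] [([283.4, 255.4], 0.36)]
pad_mark [([303.1, 181.3], 0.77), ([357.2, 250.1], 0.15)] [([364.8, 188.7], 0.89)]
[[305.13198061 183.66402793]
 [305.18092054 183.73683493]]
```

View pics/ov.png

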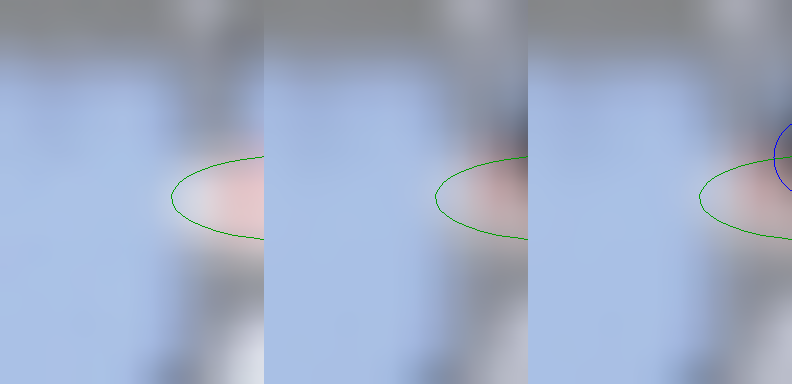

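Cropped wrong, so I'll redo the overlay without the column cut.

```bash
python3 - <<'E'
from h import *
I=cv2.imread("pics/now.png");a=cv2.imread("pics/side0.png")
S=20;X,Y=296,174
bias=np.array([-.7*S,0])
f=lambda P:((proj("side",P)+.5-[X,Y])*S+bias).astype(int)
th=np.linspace(0,2*np.pi,40)
ring=lambda r,c:np.array([[c[0]+r*np.cos(t),c[1]+r*np.sin(t),c[2]] for t in th])
out=[]
for im,g in((a,0),(I,0),(I,1)):
  o=cv2.resize(im[Y:Y+18,X:X+13],None,fx=S,fy=S,interpolation=cv2.INTER_CUBIC)
  if g or im is a:
    for r in(17,8,1): cv2.polylines(o,[f(ring(r,[577.2,-118.8,123]))],True,(0,160,0),1)
  if g:
    b=f([[577.4,-119.5,129.]])[0];cv2.circle(o,tuple(int(v) for v in b),int(6/3.6*S),(255,0,0),1)
  out.append(o)
cv2.imwrite("pics/ov2.png",np.hstack(out))
E
```

```text
(no output)
```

View pics/ov2.png

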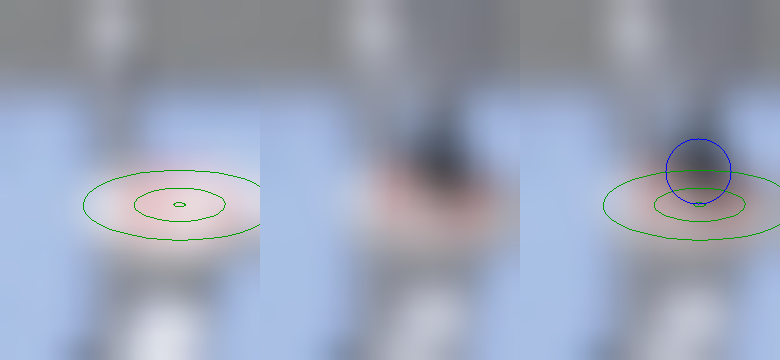

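```bash
python3 - <<'E'
from rig import *
s=get_state();print(s["time_s"],s["ee_pos"],s["wrist_force"],s["grip_width"])
print(sign_off())
E
```

```text
15.65 [ 577.42144474 -119.40409259  199.27912085] [-1.36288887 -0.0567363   4.5425426 ] 24.495862651284227
the job is handed in; nothing more can be done
None
```

I handed the job in at 15.65 s with the gauge still held, its tip pressing on the pad and the beam at level. I got no verdict back.

I pushed the arrest lever out with the closed fingers, and the freed beam tipped pad-up. I then took the gauge from its stand, carried it upright to the pad and pressed down slowly. On the way down I shifted the tool about 2 mm along the beam to take off side load on the tip.

What the last checks showed:
- **Lever:** the knob's position in the side picture puts it at about 1.1 rad, against the 0.8 required.
- **Beam:** it matches the arrested (level) picture to within 0.2 px, about 0.005 rad. Working it out from tool height and spring force put the pad 2 to 3 mm higher, which is still inside the green band.
- **Force:** the tip presses at about 6.3 N, with about 1 N of side force. It briefly reached about 8 N before I took off the side load.
- **Grip:** the fingers read 24.5 mm across the 26 mm barrel, with the tool axis vertical.

**Least certain:** the tip's position on the pad. From the arm's position it is about 1 mm from the dot. The side picture would allow up to about 5 mm along the beam (9 mm is allowed). The arm blocked the top view, and the network's tip reports were clearly wrong, so I ignored them.

I did not recheck the bystanders at the end, but neither the forces nor the pictures showed any contact with them.

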